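# Unstack the painted house fronts into their work trays

## Task

The four painted wooden house fronts have dried in a cross-stack: take the stack apart and lay each house in the work tray that shows its colour and shape, painted face up and roof pointing the same way as the outline, so that it lies flat on the floor of the tray inside the lips. Leave the glue bottle and the paint pot standing where they are.

Things in the scene. Friction and masses are not known exactly. Their poses are not given: they have to be found in the camera images.
- house_white: White wooden house front, board 150x44x18 mm, 40-82 g; roof (last 22 mm): pointed gable. Origin on underside below the round black attic window; x along the board to the roof tip at +40 mm (foot at -110, middle at -35: grip there across the width); z out of the painted face, up at start. Starts in the lower pair of the cross-stack, on a fixed 12 mm board; 36 mm clear to its neighbour.
- house_red: Red wooden house front, board 150x44x18 mm, 40-82 g; roof (last 22 mm): stepped gable. Origin on underside below the round black attic window; x along the board to the roof tip at +40 mm (foot at -110, middle at -35: grip there across the width); z out of the painted face, up at start. Starts in the lower pair of the cross-stack, on a fixed 12 mm board; 36 mm clear to its neighbour.
- house_blue: Blue wooden house front, board 150x44x18 mm, 40-82 g; roof (last 22 mm): round top. Origin on underside below the round black attic window; x along the board to the roof tip at +40 mm (foot at -110, middle at -35: grip there across the width); z out of the painted face, up at start. Starts in the upper pair of the cross-stack, underside at 30 mm; 36 mm clear to its neighbour.
- house_yellow: Yellow wooden house front, board 150x44x18 mm, 40-82 g; roof (last 22 mm): flat top with clipped corners. Origin on underside below the round black attic window; x along the board to the roof tip at +40 mm (foot at -110, middle at -35: grip there across the width); z out of the painted face, up at start. Starts in the upper pair of the cross-stack, underside at 30 mm; 36 mm clear to its neighbour.
- tray_white: Fixed work tray 184x80 mm, white house outline on its 6 mm floor. Lips 10 mm above the floor round a 168x64 mm pocket; none on the middle 68 mm of the long sides (room for fingers). Origin at table height below the outline's attic dot; x to the outline's roof tip, z up. A house that lies right has its origin 6 mm above this one, axes parallel. Pocket middle at x = -35 mm.
- tray_red: Fixed work tray 184x80 mm, red house outline on its 6 mm floor. Lips 10 mm above the floor round a 168x64 mm pocket; none on the middle 68 mm of the long sides (room for fingers). Origin at table height below the outline's attic dot; x to the outline's roof tip, z up. A house that lies right has its origin 6 mm above this one, axes parallel. Pocket middle at x = -35 mm.
- tray_blue: Fixed work tray 184x80 mm, blue house outline on its 6 mm floor. Lips 10 mm above the floor round a 168x64 mm pocket; none on the middle 68 mm of the long sides (room for fingers). Origin at table height below the outline's attic dot; x to the outline's roof tip, z up. A house that lies right has its origin 6 mm above this one, axes parallel. Pocket middle at x = -35 mm.
- tray_yellow: Fixed work tray 184x80 mm, yellow house outline on its 6 mm floor. Lips 10 mm above the floor round a 168x64 mm pocket; none on the middle 68 mm of the long sides (room for fingers). Origin at table height below the outline's attic dot; x to the outline's roof tip, z up. A house that lies right has its origin 6 mm above this one, axes parallel. Pocket middle at x = -35 mm.
- glue_bottle: White glue bottle with an orange cap, loose, 50 mm diameter, 150 mm high, standing; a bystander. Origin at the centre of its underside.
- paint_pot: Small open steel pot of green paint, loose, 69 mm diameter, 62 mm high, standing; a bystander. Origin at the centre of its underside.
Things that resemble listed ones, but are neither listed nor needed, are in the scene too. Leave any green look-alike of the house_white alone. What is shaped like the house_red but purple is not meant.

How it is judged:
At the end, for the whole second after the job is handed in: Each house rests, released, in the tray of its own colour: flat on its floor (underside 2 to 11 mm above the table, tilt under 0.05 rad), face up, attic window within 18 mm of the outline's, length within 0.25 rad of the outline's, so the roof points the same way (horizontal distance between house_white and tray_white below 0.018 m and z of house_white in the frame of tray_white between 0.002 and 0.011 m and angle between each of house_white, house_red, house_blue, house_yellow's own z axis and vertical below 0.05 rad and angle between the x axis of house_white and the x axis of tray_white, either way round below 0.25 rad and linear speed of each of house_white, house_red, house_blue, house_yellow below 0.02 m/s and angular speed of each of house_white, house_red, house_blue, house_yellow below 0.1 rad/s and horizontal distance between house_red and tray_red below 0.018 m and z of house_red in the frame of tray_red between 0.002 and 0.011 m and angle between the x axis of house_red and the x axis of tray_red, either way round below 0.25 rad and horizontal distance between house_blue and tray_blue below 0.018 m and z of house_blue in the frame of tray_blue between 0.002 and 0.011 m and angle between the x axis of house_blue and the x axis of tray_blue, either way round below 0.25 rad and horizontal distance between house_yellow and tray_yellow below 0.018 m and z of house_yellow in the frame of tray_yellow between 0.002 and 0.011 m and angle between the x axis of house_yellow and the x axis of tray_yellow, either way round below 0.25 rad); the robot touches nothing.
It fails at once if the glue bottle is shoved more than 30 mm or tipped (distance of glue_bottle from where it was at the start of the episode above 0.03 m or angle between glue_bottle's own z axis and vertical above 0.35 rad).
It fails at once if the paint pot is shoved more than 30 mm or tipped (distance of paint_pot from where it was at the start of the episode above 0.03 m or angle between paint_pot's own z axis and vertical above 0.35 rad).
It also fails if it takes over 115 s, if anything falls off the work surface, if the arm or the gripper's body presses on something with over 40 N, if the wrist force passes 120 N, or if a joint passes its speed limit or range.

## Robot

A 6-joint arm with a two-finger parallel gripper is mounted at the origin on the work surface. World frame = base frame: x ahead of the robot, y to its left, z up, the work surface at z = 0. Lengths are in m, angles in rad, forces in N, time in s.
With the tool pointing down it reaches from about 0.375 to 0.975 m from the base axis. Payload 3.8 kg.
Tool frame: the origin (TCP) lies at the very end of the fingers, on their centre line; the grasp point (between the pads) lies 19 mm behind it; z points along the fingers, y is the line along which they close (so a half turn about z gives the same grasp; the last joint's range is limited). The gripper opens to 85 mm and grips with 20 to 120 N. Pads are 22 mm wide; open, the fingers measure 114 mm over their backs; the gripper's body (76 mm by 85 mm) begins 54 mm behind the grasp point. The pads swing forward as they close: fully open they stand 13 mm farther back than shut.
Start: joints at [-1.219, 0.264, 1.604, -0, 1.274, -0.037], TCP at [0.256, -0.625, 0.231] pointing down, gripper open.
Joint ranges: [-2.63, 2.63], [-0.94, 2.18], [0.31, 2.57], [-1.31, 4.45], [0, 2.66], [-2.55, 2.55]. Speed limits (rad/s): [2.57, 2.57, 3.14, 3.14, 3.14, 3.14].

## Interface

Orientations are given as [roll, pitch, yaw] about the fixed x, y, z axes, in that order (R = Rz(yaw) Ry(pitch) Rx(roll)).
In Python, from station import * gives the robot as it stands. The module is installed in compiled form; this text tells all that it offers.
- The arm moves only by the tool arm_command, never from a script. Its arguments are lists of equal length, an entry for each row: "translation": the shift along the tool's x, y, z as a fraction of full scale, a list of three; "dr": the turn, a rotation vector about the tool's x, y, z as a fraction of full scale, a list of three; "grip": the finger opening in mm, from 0 to 85.4. In form: {"translation": [[x, y, z], ...], "dr": [[rx, ry, rz], ...], "grip": [grip, ...]}. A call has 1 to 10 rows; each row is the pose to reach, as a shift and turn from the pose commanded when the call began, along the tool's axes at that moment; what a row does not reach only later rows make up. Full scale, the value 1, is 500 mm for a shift and 30 degrees for a turn. A row lasts 1/10 s, in which the tool goes at most 50 mm and 8.59 degrees, less where a joint would pass 70% of its speed; a pose out of reach is approached as far as the arm can. A call with a number of a shift or a turn outside -1 to 1 is refused whole. A call with a gripper value outside its range is refused whole. The fingers move at their own pace and stop on an object; the grip force is fixed at half the most. Time passes only in rows, so rows that repeat a pose let the fingers close. It gives the time, the measured TCP pose, the force, the opening and the grip force at its end, in the units of the state.
- read_state(): the state, without advancing time (a new reading comes with each control period).
- grab_frame(name): name is "scene" or "top"; returns a dict with "pixels" (400x640x3 uint8, blue, green, red), "range_z" (400x640 float32, m along the optical axis (not along the pixel's ray), 0 where there is no reading), "vertical_fov" (degrees; the focal length in pixels is half the picture's height over the tangent of half this angle, whatever the lens; pixels are square), "cx", "cy" (the principal point, pixels), "k1" (the pictures are not rectified: a ray, as slopes to the right and down, at radius r is drawn at 1 + k1 r^2 times it, then the intrinsics apply), "world_to_cam" (4x4, takes a point from world to camera coordinates). Camera axes: x right, y down, z forward; pixel columns grow to the right and rows downward; lengths in m; the calibration is good to about 2 mm. A picture is of the moment at which its call begins.
- close_job(): hands the job in; it is judged then, once.
The state is a dict: "time": time; "joint_positions": joint angles; "dq": joint speeds; "joint_torque": joint torques, N m; "position": TCP position; "tcp_rot": TCP orientation; "ft_force": force on the tool from outside, world axes, zero at the start; "moment": the same for the moment, N m; "grip_width": finger opening in m; "grasp_force": force on a finger pad.
Only numpy, scipy, OpenCV 4.12 (cv2) and the standard library are available. Lean on these libraries where they do the work, as an engineer would, in place of code of your own. Each camera call takes 0.05 s, during which the arm holds its last target. There are 200 camera calls.

## Working session

There is one attempt and no reset: what is moved stays moved. The work goes in short steps, Python scripts to look and compute and a tool call to move; the robot and the scene stay as the last step left them, time stands still between calls to the robot, and variables do not carry over. Pictures are saved under pics/ and viewed, at most 14 in all, crops included, and the job is handed in when it is done.

Besides the shell and the picture viewer there is one more tool, called after ">>>" as a command line: name --argument value ..., lists and objects as JSON in quotes. arm_command: Moves the arm, as the interface text tells. Its arguments: {"type":"object","properties":{"translation":{"type":"array"},"dr":{"type":"array"},"grip":{"type":"array"}},"required":["translation","dr","grip"]}

```bash
mkdir -p pics
cat > h.py <<'E'
from station import *
import numpy as np, cv2
def grab(n,save=None):
    f=grab_frame(n)
    if save: cv2.imwrite('pics/'+save,f['pixels'])
    np.savez('last_'+n+'.npz',**f)
    return f
def world(f,crop=None):
    Z=np.asarray(f['range_z']);h,w=Z.shape
    fl=h/2/np.tan(np.radians(float(f['vertical_fov']))/2)
    K=np.array([[fl,0,float(f['cx'])],[0,fl,float(f['cy'])],[0,0,1]])
    v,u=np.mgrid[0:h,0:w]
    p=np.stack([u,v],-1).reshape(-1,1,2).astype(np.float64)
    n=cv2.undistortPoints(p,K,np.array([float(f['k1']),0,0,0,0]),None,None,None) if False else cv2.undistortPoints(p,K,np.array([float(f['k1']),0,0,0.]))
    n=n.reshape(h,w,2)
    c=np.concatenate([n*Z[...,None],Z[...,None]],-1)
    M=np.linalg.inv(np.asarray(f['world_to_cam']))
    return c@M[:3,:3].T+M[:3,3]
E
python3 - <<'E'
from h import *
for n in('scene','top'):
    f=grab(n,n+'0.png');print(n,f['vertical_fov'],f['k1'],np.linalg.inv(f['world_to_cam'])[:3,3])
s=read_state();print(s)
E
```

```text
scene 55.268851474002616 -0.09033703173438784 [ 0.85514659 -0.20592714  0.73849185]
top 52.088113939111615 -0.053361807888913274 [0.2893419  0.03643982 0.94469154]
{'time': 0.1, 'joint_positions': array([-1.21890886e+00,  2.64659215e-01,  1.60524079e+00,  3.03520021e-05,
        1.27372367e+00, -3.68818870e-02]), 'dq': array([ 0.00039028, -0.00314494, -0.00260456,  0.00210662, -0.00084652,
       -0.00091582]), 'joint_torque': array([-1.34753805e-03, -5.16707897e+01, -3.68589342e+01, -1.50870915e-04,
        6.29837858e-03, -9.67220075e-06]), 'position': array([ 0.25564721, -0.62399366,  0.23009726]), 'tcp_rot': array([-3.13956408e+00, -1.03875684e-04,  3.88760337e-01]), 'ft_force': array([-0.45907298,  0.68610641, -0.51266081]), 'moment': array([ 0.04955321, -0.0151921 ,  0.01219045]), 'grasp_force': 0.0, 'grip_width': 0.08522052409613376}
```

View pics/top0.png

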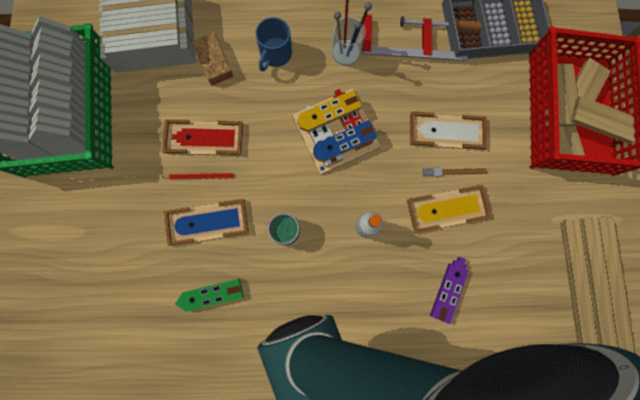

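View pics/scene0.png

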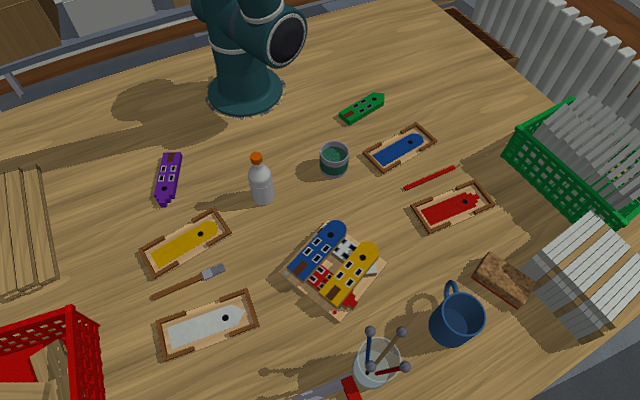

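Run:
```python
from h import *
for n in('top','scene'):
    f=dict(np.load(f'last_{n}.npz'));W=world(f);hsv=cv2.cvtColor(f['pixels'],cv2.COLOR_BGR2HSV)
    print(n,'px',[(p,W[p[1],p[0]].round(3)) for p in ([(204,136),(206,220),(448,130),(448,207),(285,230),(369,224),(337,130)] if n=='top' else [(452,208),(400,149),(208,325),(187,246),(334,165),(260,195),(333,270)])])
    H,S,V=cv2.split(hsv)
    cols={'red':((H<6)|(H>174))&(S>150),'blue':(H>105)&(H<125)&(S>140),'yellow':(H>20)&(H<30)&(S>180),'white':(S<50)&(V>120),'green':(H>55)&(H<85)&(S>80)}
    for c,m in cols.items():
        m=m&(W[...,0]>.2)&(W[...,0]<.9)&(abs(W[...,1])<.5)&(W[...,2]<.2)
        k,L,st,_=cv2.connectedComponentsWithStats(m.astype(np.uint8))
        for i in range(1,k):
            if st[i,4]<60: continue
            q=W[L==i]; r=cv2.minAreaRect((q[:,:2]*1000).astype(np.float32))
            print(c,st[i],np.round(np.concatenate([r[0],r[1],[r[2]]]),1),'z',np.median(q[:,2]).round(4))
f=dict(np.load('last_top.npz'));a=f['pixels']
A=cv2.resize(a[80:180,280:390],None,fx=5,fy=5,interpolation=cv2.INTER_CUBIC)
cv2.imwrite('pics/c1.png',A)
a=np.load('last_scene.npz')['pixels']
cv2.imwrite('pics/c2.png',cv2.resize(a[205:330,260:400],None,fx=4.5,fy=4.5,interpolation=cv2.INTER_CUBIC))
```

```text
top px [((204, 136), array([0.588, 0.284, 0.008])), ((206, 220), array([0.388, 0.275, 0.01 ])), ((448, 130), array([ 0.594, -0.3  ,  0.008])), ((448, 207), array([ 0.407, -0.286,  0.007])), ((285, 230), array([0.359, 0.092, 0.045])), ((369, 224), array([ 0.36 , -0.08 ,  0.137])), ((337, 130), array([ 0.595, -0.031,  0.014]))]
red [362  15  10  36 269] [ 838.3 -108.5   31.7  108.2   80.8] z 0.0219
red [422  19  10  36 301] [ 831.1 -264.5   26.3   97.8   85.7] z 0.0218
red [341 114  21  15 103] [615.5 -64.1  28.2  42.2  27.5] z 0.0311
red [530 125  28  43 267] [ 532.6 -497.2    8.3   75.7   87.5] z 0.0927
red [172 129  63  18 930] [585.5 287.3 146.6  42.3  87.8] z 0.0079
red [169 173  64   6 248] [492.  290.2 148.3  10.4  89.6] z 0.0081
blue [314 121  63  39 719] [560.2 -41.8  48.7 146.5  24.8] z 0.049
blue [ 175  209   64   25 1007] [383.9 274.7  38.7 144.7   8.2] z 0.0079
yellow [298  91  63  39 813] [630.   -9.3  45.4 149.6  24.2] z 0.0492
yellow [ 417  195   63   27 1046] [ 404.1 -286.4   41.7  148.4    9.7] z 0.0073
white [105   0  42   6 130] [886.2 452.   95.4  13.5  89.2] z 0.0
[... 2494 characters left out ...]
 66] [640.8  35.2  15.4  37.1  24.9] z 0.0278
white [201 268  12  12  80] [ 489.1 -270.2   24.3   19.3    3.2] z 0.0069
white [ 167  305   78   45 1610] [ 591.5 -302.9  149.1   45.2   86.1] z 0.0053
white [354 340  35  47 497] [801.8 -73.5  66.1  50.4  19.5] z 0.0492
white [370 350  10  11  68] [783.2 -45.3  15.9  16.   52.1] z 0.0041
white [375 357  14  14  97] [799.8 -42.7  26.1  18.9  76.4] z 0.0035
green [339  94  45  31 553] [219.8 260.5  44.9 144.5  11.8] z 0.015
green [501 126  37  32 211] [5.441e+02 4.960e+02 6.620e+01 7.800e+00 1.000e-01] z 0.0985
green [322 147  25  15 273] [353.6  96.   50.4  47.6  26.1] z 0.0425
green [320 159  28  17 206] [380.4  83.4  65.8  27.1  68.5] z 0.0288
```

View pics/c1.png

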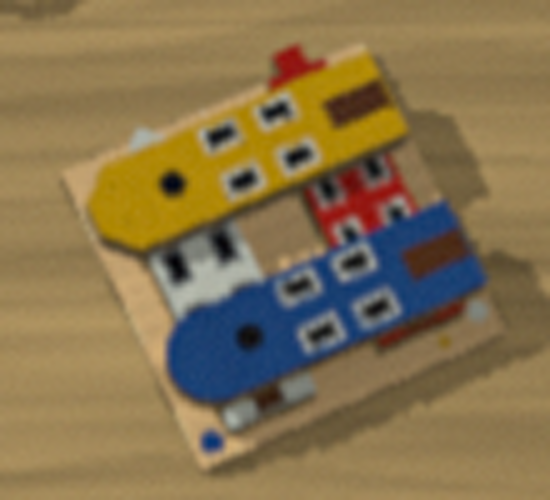

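View pics/c2.png

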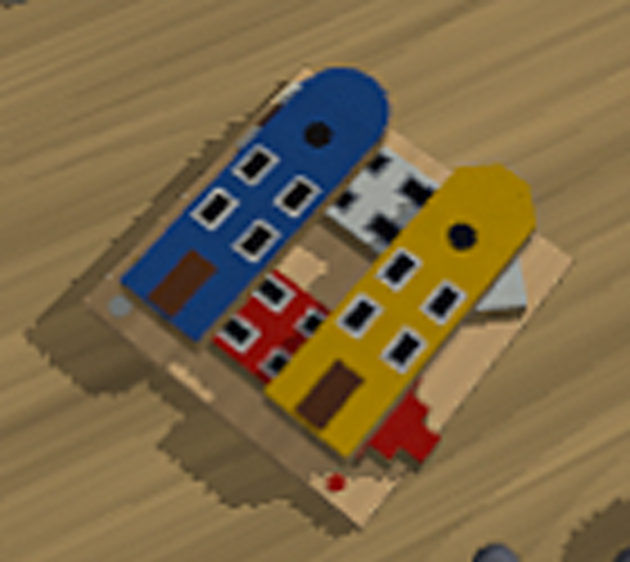

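```bash
cat >> h.py <<'E'
def go(x,y,z,yaw):
    s=read_state();p=s['position'];r=s['tcp_rot'];c=r[2];d=np.array([x,y,z])-p
    from scipy.spatial.transform import Rotation as R
    A=R.from_euler('xyz',r);B=R.from_euler('xyz',[np.pi,0,np.radians(yaw)])
    print('t',round(s['time'],1),'pos',p.round(4),'yaw',np.degrees(c).round(1),'w',round(s['grip_width'],4),'| trans',(A.inv().apply(d)/.5).round(3),'dr',((A.inv()*B).as_rotvec()/np.radians(30)).round(3))
E
python3 - <<'E'
from h import *
dots={'top':{'blue':(329.6,147.2),'yellow':(314.4,116.6)},'scene':{'blue':(330.4,234.8),'yellow':(362.4,257.4)}}
for n in dots:
    f=dict(np.load(f'last_{n}.npz'));W=world(f)
    for c,(u,v) in dots[n].items():
        d=cv2.remap(W.astype(np.float32),np.float32([[u-.4]]),np.float32([[v-.4]]),1)[0,0]
        a=np.radians(114.2);print(n,c,'dot',d.round(4),'mid',(d[:2]-.035*np.array([np.cos(a),np.sin(a)])).round(4))
    # fit top faces
    hsv=cv2.cvtColor(f['pixels'],cv2.COLOR_BGR2HSV);H,S,V=cv2.split(hsv)
    for c,m in {'blue':(H>105)&(H<125)&(S>140),'yellow':(H>20)&(H<30)&(S>150)}.items():
        m=m&(W[...,2]>.0435)&(abs(W[...,0]-.59)<.13)&(abs(W[...,1]+.02)<.13)
        r=cv2.minAreaRect((W[m][:,:2]*1000).astype(np.float32));print(c,r)
go(.56,-.045,.15,114)
E
```

```text
top blue dot [ 0.5441 -0.0099  0.0503] mid [ 0.5585 -0.0418]
top yellow dot [0.6182 0.0228 0.0472] mid [ 0.6326 -0.0091]
blue ((560.7941284179688, -43.48187255859375), (145.0575714111328, 99.8382339477539), 83.40757751464844)
yellow ((630.4248046875, -9.626655578613281), (45.46938705444336, 150.52113342285156), 23.949007034301758)
scene blue dot [ 0.5428 -0.0139  0.0477] mid [ 0.5571 -0.0458]
scene yellow dot [0.6152 0.0198 0.0467] mid [ 0.6295 -0.0122]
blue ((589.9351806640625, -31.080917358398438), (116.52178955078125, 149.0989990234375), 24.13322639465332)
yellow ((629.9157104492188, -12.634086608886719), (44.36632537841797, 150.66018676757812), 23.76723861694336)
t 0.1 pos [ 0.2556 -0.624   0.2301] yaw 22.3 w 0.0852 | trans [ 1.002 -0.841  0.162] dr [-3.000e-03 -3.000e-03 -3.058e+00]
```

>>> arm_command --translation '[[0.7, -0.6, 0.05], [0.7, -0.6, 0.05], [0.7, -0.6, 0.05], [0.7, -0.6, 0.05], [0.7, -0.6, 0.05], [0.7, -0.6, 0.05], [0.7, -0.6, 0.05], [0.7, -0.6, 0.05], [0.7, -0.6, 0.05], [0.7, -0.6, 0.05]]' --dr '[[0, 0, -1], [0, 0, -1], [0, 0, -1], [0, 0, -1], [0, 0, -1], [0, 0, -1], [0, 0, -1], [0, 0, -1], [0, 0, -1], [0, 0, -1]]' --grip '[62, 62, 62, 62, 62, 62, 62, 62, 62, 62]'

```text
time: 1.1
position: [0.467, -0.21, 0.2056]
tcp_rot: [-3.14, -0.001, 0.917]
ft_force: [0.2, -0.6, 0.1]
grip_width: 0.062
grasp_force: 0.0
```

>>> arm_command --translation '[[0, 0, 0], [0, 0, 0], [0, 0, 0], [0, 0, 0], [0, 0, 0]]' --dr '[[0, 0, -1], [0, 0, -1], [0, 0, -1], [0, 0, -1], [0, 0, -1]]' --grip '[62, 62, 62, 62, 62]'

```text
time: 1.6
position: [0.4655, -0.2147, 0.2059]
tcp_rot: [-3.141, 0.0, 1.436]
ft_force: [-0.3, -0.2, 0.3]
grip_width: 0.0624
grasp_force: 0.0
```

```bash
python3 -c "
from h import *
go(.558,-.044,.12,114)"
```

```text
t 1.6 pos [ 0.4655 -0.2147  0.2059] yaw 82.3 w 0.0624 | trans [0.363 0.137 0.172] dr [-0.002 -0.    -1.058]
```

>>> arm_command --translation '[[0.363, 0.137, 0.1], [0.363, 0.137, 0.172], [0.363, 0.137, 0.172], [0.363, 0.137, 0.172], [0.363, 0.137, 0.172], [0.363, 0.137, 0.172], [0.363, 0.137, 0.172]]' --dr '[[0, 0, -1], [0, 0, -1], [0, 0, -1], [0, 0, -1], [0, 0, -1], [0, 0, -1], [0, 0, -1]]' --grip '[62, 62, 62, 62, 62, 62, 62]'

```text
time: 2.3
position: [0.5582, -0.0446, 0.1206]
tcp_rot: [-3.141, 0.001, 1.958]
ft_force: [-0.0, -0.8, 0.1]
grip_width: 0.0622
grasp_force: 0.0
```

```bash
python3 -c "
from h import *
go(.558,-.044,.030,114)"
```

```text
t 2.3 pos [ 0.5582 -0.0446  0.1206] yaw 112.2 w 0.0622 | trans [0.001 0.    0.181] dr [-0.001  0.001 -0.06 ]
```

Descend to the blue house, close, and lift.

>>> arm_command --translation '[[0, 0, 0.1], [0, 0, 0.14], [0, 0, 0.165], [0, 0, 0.181], [0, 0, 0.181], [0, 0, 0.181]]' --dr '[[0, 0, -0.06], [0, 0, -0.06], [0, 0, -0.06], [0, 0, -0.06], [0, 0, -0.06], [0, 0, -0.06]]' --grip '[62, 62, 62, 62, 62, 62]'

```text
time: 2.9
position: [0.5595, -0.0443, 0.0312]
tcp_rot: [3.14, 0.001, 1.99]
ft_force: [0.1, -0.8, 0.0]
grip_width: 0.0621
grasp_force: 0.0
```

>>> arm_command --translation '[[0, 0, 0], [0, 0, 0], [0, 0, 0], [0, 0, 0], [0, 0, 0], [0, 0, 0]]' --dr '[[0, 0, 0], [0, 0, 0], [0, 0, 0], [0, 0, 0], [0, 0, 0], [0, 0, 0]]' --grip '[38, 38, 38, 38, 38, 38]'

```text
time: 3.5
position: [0.56, -0.0439, 0.0316]
tcp_rot: [3.139, 0.002, 1.991]
ft_force: [-0.4, -1.0, 6.5]
grip_width: 0.0424
grasp_force: 61.8
```

>>> arm_command --translation '[[0, 0, -0.02], [0, 0, -0.06], [0, 0, -0.12], [0, 0, -0.2], [0, 0, -0.24], [0, 0, -0.24]]' --dr '[[0, 0, 0], [0, 0, 0], [0, 0, 0], [0, 0, 0], [0, 0, 0], [0, 0, 0]]' --grip '[38, 38, 38, 38, 38, 38]'

```text
time: 4.1
position: [0.5612, -0.0439, 0.1545]
tcp_rot: [3.135, 0.004, 1.991]
ft_force: [0.7, 0.2, 0.2]
grip_width: 0.0424
grasp_force: 61.1
```

```bash
python3 -c "
from h import *
go(.3836,.273,.12,98.4);grab('scene','a.png')"
```

```text
t 4.1 pos [ 0.5612 -0.0439  0.1545] yaw 114.1 w 0.0424 | trans [ 0.724 -0.066  0.066] dr [0.014 0.006 0.523]
```

View pics/a.png

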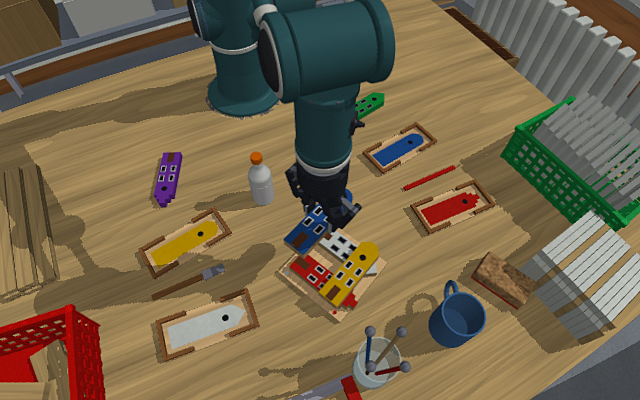

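>>> arm_command --translation '[[0.05, 0, 0], [0.13, -0.01, 0], [0.724, -0.066, 0.03], [0.724, -0.066, 0.03], [0.724, -0.066, 0.03], [0.724, -0.066, 0.03], [0.724, -0.066, 0.03], [0.724, -0.066, 0.066], [0.724, -0.066, 0.066], [0.724, -0.066, 0.066]]' --dr '[[0.014, 0.006, 0.1], [0.014, 0.006, 0.2], [0.014, 0.006, 0.523], [0.014, 0.006, 0.523], [0.014, 0.006, 0.523], [0.014, 0.006, 0.523], [0.014, 0.006, 0.523], [0.014, 0.006, 0.523], [0.014, 0.006, 0.523], [0.014, 0.006, 0.523]]' --grip '[38, 38, 38, 38, 38, 38, 38, 38, 38, 38]'

```text
time: 5.15
position: [0.3778, 0.2731, 0.1143]
tcp_rot: [-3.129, 0.0, 1.721]
ft_force: [-0.3, 0.0, -0.5]
grip_width: 0.0427
grasp_force: 61.1
```

```bash
python3 -c "
from h import *
go(.3836,.273,.009,98.4)"
```

```text
t 5.2 pos [0.3778 0.2731 0.1143] yaw 98.6 w 0.0427 | trans [-0.002  0.014  0.21 ] dr [-0.024  0.001  0.007]
```

>>> arm_command --translation '[[0, 0, 0.04], [0, 0, 0.08], [0, 0, 0.1], [0, 0, 0.1], [0, 0, 0.1]]' --dr '[[0, 0, 0], [0, 0, 0], [0, 0, 0], [0, 0, 0], [0, 0, 0]]' --grip '[38, 38, 38, 38, 38]'

```text
time: 5.65
position: [0.3807, 0.2727, 0.0669]
tcp_rot: [-3.134, -0.002, 1.716]
ft_force: [-0.3, 0.2, -0.4]
grip_width: 0.0425
grasp_force: 61.1
```

```bash
python3 -c "
from h import *
go(.3836,.273,.009,98.4)"
```

```text
t 5.7 pos [0.3807 0.2727 0.0669] yaw 98.3 w 0.0425 | trans [-0.     0.007  0.116] dr [-0.015 -0.004 -0.003]
```

>>> arm_command --translation '[[0, 0.006, 0.03], [0, 0.006, 0.06], [0, 0.006, 0.09], [0, 0.006, 0.105], [0, 0.006, 0.116], [0, 0.006, 0.116], [0, 0.006, 0.116]]' --dr '[[-0.014, -0.005, 0], [-0.014, -0.005, 0], [-0.014, -0.005, 0], [-0.014, -0.005, 0], [-0.014, -0.005, 0], [-0.014, -0.005, 0], [-0.014, -0.005, 0]]' --grip '[38, 38, 38, 38, 38, 38, 38]'

```text
time: 6.35
position: [0.3832, 0.2742, 0.0094]
tcp_rot: [3.141, 0.0, 1.717]
ft_force: [0.3, 0.4, -0.2]
grip_width: 0.0423
grasp_force: 61.1
```

>>> arm_command --translation '[[0, 0, 0], [0, 0, 0], [0, 0, 0], [0, 0, 0], [0, 0, -0.01], [0, 0, -0.04], [0, 0, -0.1], [0, 0, -0.2], [0, 0, -0.3], [0, 0, -0.3]]' --dr '[[0, 0, 0], [0, 0, 0], [0, 0, 0], [0, 0, 0], [0, 0, 0], [0, 0, 0], [0, 0, 0], [0, 0, 0], [0, 0, 0], [0, 0, 0]]' --grip '[62, 62, 62, 62, 62, 62, 62, 62, 62, 62]'

```text
time: 7.35
position: [0.3876, 0.2772, 0.1673]
tcp_rot: [3.128, -0.006, 1.717]
ft_force: [0.8, 0.7, 0.7]
grip_width: 0.0619
grasp_force: 0.0
```

```bash
python3 -c "
from h import *
go(.630,-.011,.12,114)"
```

```text
t 7.3 pos [0.3876 0.2772 0.1673] yaw 98.4 w 0.0619 | trans [-0.642  0.394  0.096] dr [ 0.028 -0.008 -0.52 ]
```

>>> arm_command --translation '[[-0.64, 0.394, 0], [-0.64, 0.394, 0], [-0.64, 0.394, 0], [-0.64, 0.394, 0], [-0.64, 0.394, 0.04], [-0.64, 0.394, 0.085], [-0.64, 0.394, 0.085], [-0.64, 0.394, 0.085], [-0.64, 0.394, 0.085], [-0.64, 0.394, 0.085]]' --dr '[[0, 0, -0.52], [0, 0, -0.52], [0, 0, -0.52], [0, 0, -0.52], [0, 0, -0.52], [0, 0, -0.52], [0, 0, -0.52], [0, 0, -0.52], [0, 0, -0.52], [0, 0, -0.52]]' --grip '[62, 62, 62, 62, 62, 62, 62, 62, 62, 62]'

```text
time: 8.35
position: [0.6237, -0.0146, 0.1153]
tcp_rot: [-3.139, -0.001, 1.987]
ft_force: [-0.6, -0.1, -0.2]
grip_width: 0.062
grasp_force: 0.0
```

>>> arm_command --translation '[[0, 0, 0], [0, 0, 0]]' --dr '[[0, 0, 0], [0, 0, 0]]' --grip '[62, 62]'

```text
time: 8.55
position: [0.6236, -0.0126, 0.1169]
tcp_rot: [-3.142, 0.0, 1.991]
ft_force: [-0.0, 0.3, -0.4]
grip_width: 0.0623
grasp_force: 0.0
```

```bash
python3 -c "
from h import *
go(.630,-.011,.030,114);grab('scene','b.png')"
```

```text
t 8.6 pos [ 0.6236 -0.0126  0.1169] yaw 114.1 w 0.0623 | trans [-0.002  0.013  0.174] dr [-0.     0.001  0.002]
```

View pics/b.png

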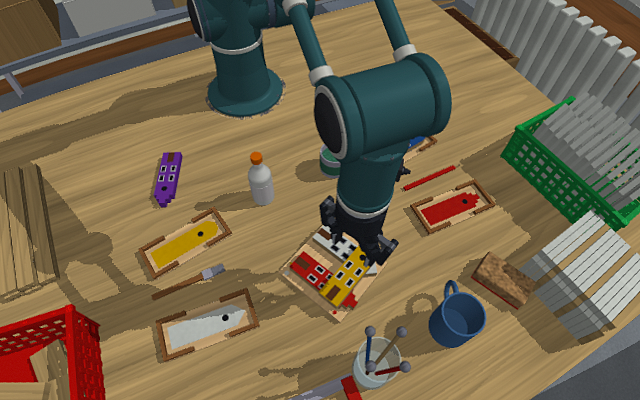

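Red, white and yellow houses are still in place at the stack (around 333,270); the gripper stands over yellow. Pick it.

>>> arm_command --translation '[[-0.002, 0.013, 0.08], [-0.002, 0.013, 0.13], [-0.002, 0.013, 0.16], [-0.002, 0.013, 0.173], [-0.002, 0.013, 0.173], [-0.002, 0.013, 0.173]]' --dr '[[0, 0, 0], [0, 0, 0], [0, 0, 0], [0, 0, 0], [0, 0, 0], [0, 0, 0]]' --grip '[62, 62, 62, 62, 62, 62]'

```text
time: 9.2
position: [0.6315, -0.0121, 0.0312]
tcp_rot: [3.14, 0.001, 1.99]
ft_force: [0.4, 0.4, 0.1]
grip_width: 0.0617
grasp_force: 0.0
```

>>> arm_command --translation '[[0, 0, 0], [0, 0, 0], [0, 0, 0], [0, 0, 0], [0, 0, 0], [0, 0, 0]]' --dr '[[0, 0, 0], [0, 0, 0], [0, 0, 0], [0, 0, 0], [0, 0, 0], [0, 0, 0]]' --grip '[38, 38, 38, 38, 38, 38]'

```text
time: 9.8
position: [0.6323, -0.0123, 0.0319]
tcp_rot: [3.139, 0.002, 1.989]
ft_force: [-0.6, 1.2, 6.3]
grip_width: 0.0427
grasp_force: 61.8
```

>>> arm_command --translation '[[0, 0, -0.02], [0, 0, -0.06], [0, 0, -0.12], [0, 0, -0.2], [0, 0, -0.24], [0, 0, -0.24], [0, 0, -0.24], [0, 0, -0.24]]' --dr '[[0, 0, 0], [0, 0, 0], [0, 0, 0], [0, 0, 0], [0, 0, 0], [0, 0, 0], [0, 0, 0], [0, 0, 0]]' --grip '[38, 38, 38, 38, 38, 38, 38, 38]'

```text
time: 10.6
position: [0.629, -0.0121, 0.1479]
tcp_rot: [-3.138, -0.001, 1.989]
ft_force: [-0.4, 0.2, -1.0]
grip_width: 0.0427
grasp_force: 61.1
```

```bash
python3 -c "
from h import *
go(.4032,-.2878,.10,99.7)"
```

```text
t 10.6 pos [ 0.629  -0.0121  0.1479] yaw 114.0 w 0.0427 | trans [-0.32  -0.636  0.098] dr [-0.007 -0.001  0.476]
```

>>> arm_command --translation '[[-0.03, -0.06, 0], [-0.32, -0.636, 0], [-0.32, -0.636, 0], [-0.32, -0.636, 0], [-0.32, -0.636, 0], [-0.32, -0.636, 0], [-0.32, -0.636, 0.05], [-0.32, -0.636, 0.098], [-0.32, -0.636, 0.098], [-0.32, -0.636, 0.098]]' --dr '[[0, 0, 0.1], [0, 0, 0.476], [0, 0, 0.476], [0, 0, 0.476], [0, 0, 0.476], [0, 0, 0.476], [0, 0, 0.476], [0, 0, 0.476], [0, 0, 0.476], [0, 0, 0.476]]' --grip '[38, 38, 38, 38, 38, 38, 38, 38, 38, 38]'

```text
time: 11.6
position: [0.4031, -0.2866, 0.0988]
tcp_rot: [-3.138, -0.004, 1.738]
ft_force: [-0.1, -0.4, -0.4]
grip_width: 0.0424
grasp_force: 61.1
```

>>> arm_command --translation '[[0, 0, 0.03], [0, 0, 0.06], [0, 0, 0.06], [0, 0, 0.06]]' --dr '[[0, 0, 0], [0, 0, 0], [0, 0, 0], [0, 0, 0]]' --grip '[38, 38, 38, 38]'

```text
time: 12.0
position: [0.4059, -0.287, 0.0715]
tcp_rot: [-3.141, 0.0, 1.742]
ft_force: [0.2, -0.6, -0.0]
grip_width: 0.0426
grasp_force: 61.1
```

```bash
python3 -c "
from h import *
go(.4032,-.2878,.009,99.7)"
```

```text
t 12.0 pos [ 0.4059 -0.287   0.0715] yaw 99.8 w 0.0426 | trans [-0.001 -0.006  0.125] dr [-0.     0.001  0.003]
```

>>> arm_command --translation '[[-0.001, -0.006, 0.03], [-0.001, -0.006, 0.06], [-0.001, -0.006, 0.09], [-0.001, -0.006, 0.11], [-0.001, -0.006, 0.125], [-0.001, -0.006, 0.125], [-0.001, -0.006, 0.125]]' --dr '[[0, 0, 0], [0, 0, 0], [0, 0, 0], [0, 0, 0], [0, 0, 0], [0, 0, 0], [0, 0, 0]]' --grip '[38, 38, 38, 38, 38, 38, 38]'

```text
time: 12.7
position: [0.4026, -0.2889, 0.0091]
tcp_rot: [3.142, 0.001, 1.74]
ft_force: [0.7, 0.7, -1.5]
grip_width: 0.0426
grasp_force: 61.2
```

>>> arm_command --translation '[[0, 0, 0], [0, 0, 0], [0, 0, 0], [0, 0, 0], [0, 0, -0.01], [0, 0, -0.04], [0, 0, -0.1], [0, 0, -0.2], [0, 0, -0.3], [0, 0, -0.3]]' --dr '[[0, 0, 0], [0, 0, 0], [0, 0, 0], [0, 0, 0], [0, 0, 0], [0, 0, 0], [0, 0, 0], [0, 0, 0], [0, 0, 0], [0, 0, 0]]' --grip '[62, 62, 62, 62, 62, 62, 62, 62, 62, 62]'

```text
time: 13.7
position: [0.4069, -0.2923, 0.1674]
tcp_rot: [3.132, 0.012, 1.74]
ft_force: [-0.0, -1.6, 0.4]
grip_width: 0.062
grasp_force: 0.0
```

Run:
```python
from h import *
f=grab('top','d.png');g=grab('scene')
cv2.imwrite('pics/d1.png',cv2.resize(f['pixels'][80:260,150:500],None,fx=2.2,fy=2.2,interpolation=cv2.INTER_CUBIC))
for n,f in(('top',f),('scene',g)):
    W=world(f);H,S,V=cv2.split(cv2.cvtColor(f['pixels'],cv2.COLOR_BGR2HSV))
    cols={'red':((H<6)|(H>174))&(S>150),'blue':(H>105)&(H<125)&(S>140),'yellow':(H>20)&(H<30)&(S>160),'white':(S<60)&(V>110)}
    for c,m in cols.items():
        for lab,R in {'stack':(.594,-.0275),'tb':(.384,.273),'ty':(.403,-.288)}.items():
            q=W[m&(np.hypot(W[...,0]-R[0],W[...,1]-R[1])<.1)&(W[...,2]<.05)&(W[...,2]>(.02 if lab=='stack' else .017))]
            if len(q)>100: r=cv2.minAreaRect((q[:,:2]*1000).astype(np.float32));print(n,c,lab,len(q),np.round(np.concatenate([r[0],r[1],[r[2]]]),1),np.median(q[:,2]))
```

```text
top red stack 708 [620.1 -62.7 147.8  42.8  23.6] 0.03104163657012826
top blue tb 703 [383.3 274.8  40.4 146.9   8.2] 0.025367104790809947
top yellow ty 821 [ 403.2 -285.7   42.2  151.6    9.5] 0.024695053529935285
top white stack 986 [597.  -26.6 148.8 120.6  23.3] 0.031093932779650002
top white tb 146 [386.  274.7  40.7 140.4   8.5] 0.02561544243078534
scene red stack 1083 [620.  -65.2 149.2  44.1  23.6] 0.02840294043685243
scene blue tb 497 [383.1 271.8  43.8 151.3   8.8] 0.02205474870634605
scene yellow ty 965 [ 402.5 -288.5   46.8  149.3    9.2] 0.022732489207224593
scene white stack 1138 [596.4 -29.6 148.7 120.5  24. ] 0.028420760738563866
```

View pics/d1.png

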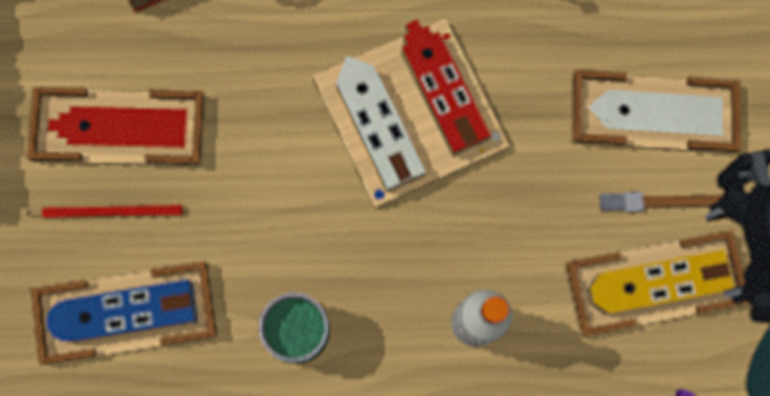

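Run:
```python
from h import *
for n in('top','scene'):
    f=dict(np.load(f'last_{n}.npz'));W=world(f);H,S,V=cv2.split(cv2.cvtColor(f['pixels'],cv2.COLOR_BGR2HSV))
    a=np.radians(23.7);d=(W[...,0]-.585)*-np.sin(a)+(W[...,1]-.008)*np.cos(a)
    q=W[(S<60)&(V>110)&(abs(d)<.034)&(np.hypot(W[...,0]-.585,W[...,1]-.008)<.1)&(W[...,2]<.05)&(W[...,2]>.02)]
    print(n,len(q),cv2.minAreaRect((q[:,:2]*1000).astype(np.float32)))
go(.583,.007,.1,23.7)
```

```text
top 934 ((581.9834594726562, 8.125633239746094), (148.83575439453125, 44.84074401855469), 23.417741775512695)
scene 1034 ((581.0435791015625, 4.955089569091797), (148.72463989257812, 44.95349884033203), 24.016902923583984)
t 13.8 pos [ 0.4034 -0.2896  0.161 ] yaw 99.7 w 0.0624 | trans [0.525 0.454 0.121] dr [0.01  0.003 2.533]
```

>>> arm_command --translation '[[0.52, 0.454, 0], [0.52, 0.454, 0], [0.52, 0.454, 0], [0.52, 0.454, 0], [0.52, 0.454, 0], [0.52, 0.454, 0], [0.52, 0.454, 0], [0.52, 0.454, 0.05]]' --dr '[[0, 0, 0.95], [0, 0, 0.95], [0, 0, 0.95], [0, 0, 0.95], [0, 0, 0.95], [0, 0, 0.95], [0, 0, 0.95], [0, 0, 0.95]]' --grip '[62, 62, 62, 62, 62, 62, 62, 62]'

```text
time: 14.6
position: [0.586, 0.0101, 0.1348]
tcp_rot: [3.137, -0.002, 1.246]
ft_force: [0.6, -0.7, -0.1]
grip_width: 0.0617
grasp_force: 0.0
```

>>> arm_command --translation '[[0, 0, 0.05], [0, 0, 0.05], [0, 0, 0.05], [0, 0, 0.05]]' --dr '[[0, 0, 0.8], [0, 0, 0.8], [0, 0, 0.8], [0, 0, 0.8]]' --grip '[62, 62, 62, 62]'

```text
time: 15.0
position: [0.58, 0.0062, 0.1055]
tcp_rot: [-3.138, 0.004, 0.824]
ft_force: [0.4, -0.2, -0.1]
grip_width: 0.0621
grasp_force: 0.0
```

>>> arm_command --translation '[[0, 0, 0], [0, 0, 0], [0, 0, 0], [0, 0, 0], [0, 0, 0]]' --dr '[[0, 0, 0.783], [0, 0, 0.783], [0, 0, 0.783], [0, 0, 0.783], [0, 0, 0.783]]' --grip '[62, 62, 62, 62, 62]'

```text
time: 15.5
position: [0.5814, 0.0059, 0.1076]
tcp_rot: [-3.141, 0.002, 0.418]
ft_force: [0.1, -0.1, 0.1]
grip_width: 0.0622
grasp_force: 0.0
```

```bash
python3 -c "
from h import *
go(.5815,.0065,.0125,23.7)"
```

```text
t 15.5 pos [0.5814 0.0059 0.1076] yaw 24.0 w 0.0622 | trans [ 0.001 -0.001  0.19 ] dr [-0.     0.003  0.008]
```

>>> arm_command --translation '[[0, 0, 0.08], [0, 0, 0.13], [0, 0, 0.16], [0, 0, 0.18], [0, 0, 0.187], [0, 0, 0.187], [0, 0, 0.187]]' --dr '[[0, 0, 0], [0, 0, 0], [0, 0, 0], [0, 0, 0], [0, 0, 0], [0, 0, 0], [0, 0, 0]]' --grip '[62, 62, 62, 62, 62, 62, 62]'

```text
time: 16.2
position: [0.5832, 0.0059, 0.0161]
tcp_rot: [3.14, -0.001, 0.414]
ft_force: [0.6, 0.7, 0.9]
grip_width: 0.062
grasp_force: 0.0
```

>>> arm_command --translation '[[0, 0, 0], [0, 0, 0], [0, 0, 0], [0, 0, 0], [0, 0, 0], [0, 0, 0]]' --dr '[[0, 0, 0], [0, 0, 0], [0, 0, 0], [0, 0, 0], [0, 0, 0], [0, 0, 0]]' --grip '[38, 38, 38, 38, 38, 38]'

```text
time: 16.8
position: [0.5836, 0.0058, 0.0165]
tcp_rot: [3.14, -0.002, 0.414]
ft_force: [0.0, 0.1, 6.2]
grip_width: 0.0426
grasp_force: 61.7
```

>>> arm_command --translation '[[0, 0, -0.02], [0, 0, -0.06], [0, 0, -0.12], [0, 0, -0.2], [0, 0, -0.26], [0, 0, -0.26], [0, 0, -0.26], [0, 0, -0.26]]' --dr '[[0, 0, 0], [0, 0, 0], [0, 0, 0], [0, 0, 0], [0, 0, 0], [0, 0, 0], [0, 0, 0], [0, 0, 0]]' --grip '[38, 38, 38, 38, 38, 38, 38, 38]'

```text
time: 17.6
position: [0.5807, 0.006, 0.1435]
tcp_rot: [-3.141, 0.003, 0.414]
ft_force: [-0.2, -0.5, -2.0]
grip_width: 0.0425
grasp_force: 61.0
```

```bash
python3 -c "
from h import *
go(.592,-.3018,.10,85.8)"
```

```text
t 17.6 pos [0.5807 0.006  0.1435] yaw 23.7 w 0.0425 | trans [-0.227  0.573  0.087] dr [-0.004  0.004 -2.069]
```

>>> arm_command --translation '[[-0.02, 0.06, 0], [-0.227, 0.573, 0], [-0.227, 0.573, 0], [-0.227, 0.573, 0], [-0.227, 0.573, 0], [-0.227, 0.573, 0], [-0.227, 0.573, 0], [-0.227, 0.573, 0.04], [-0.227, 0.573, 0.04]]' --dr '[[0, 0, -0.2], [0, 0, -1], [0, 0, -1], [0, 0, -1], [0, 0, -1], [0, 0, -1], [0, 0, -1], [0, 0, -1], [0, 0, -1]]' --grip '[38, 38, 38, 38, 38, 38, 38, 38, 38]'

```text
time: 18.5
position: [0.5899, -0.3016, 0.1197]
tcp_rot: [-3.132, 0.002, 0.935]
ft_force: [-1.7, -0.3, -1.6]
grip_width: 0.0428
grasp_force: 61.1
```

>>> arm_command --translation '[[0, 0, 0.03], [0, 0, 0.05], [0, 0, 0.05], [0, 0, 0.05], [0, 0, 0.05], [0, 0, 0.05]]' --dr '[[0, 0, -1], [0, 0, -1], [0, 0, -1], [0, 0, -1], [0, 0, -1], [0, 0, -1]]' --grip '[38, 38, 38, 38, 38, 38]'

```text
time: 19.1
position: [0.593, -0.3009, 0.0994]
tcp_rot: [-3.14, -0.0, 1.46]
ft_force: [0.5, -0.6, -1.1]
grip_width: 0.0425
grasp_force: 61.0
```

```bash
python3 -c "
from h import *
go(.592,-.3018,.012,85.8)"
```

```text
t 19.1 pos [ 0.593  -0.3009  0.0994] yaw 83.7 w 0.0425 | trans [-0.002 -0.001  0.175] dr [-0.003 -0.    -0.071]
```

>>> arm_command --translation '[[0, 0, 0.06], [0, 0, 0.1], [0, 0, 0.13], [0, 0, 0.155], [0, 0, 0.17], [0, 0, 0.174], [0, 0, 0.174], [0, 0, 0.174]]' --dr '[[0, 0, -0.07], [0, 0, -0.07], [0, 0, -0.07], [0, 0, -0.07], [0, 0, -0.07], [0, 0, -0.07], [0, 0, -0.07], [0, 0, -0.07]]' --grip '[38, 38, 38, 38, 38, 38, 38, 38]'

```text
time: 19.9
position: [0.5941, -0.3025, 0.014]
tcp_rot: [3.14, 0.001, 1.498]
ft_force: [1.6, -0.4, -0.1]
grip_width: 0.0422
grasp_force: 61.1
```

>>> arm_command --translation '[[0, 0, 0], [0, 0, 0], [0, 0, 0], [0, 0, 0], [0, 0, -0.01], [0, 0, -0.04], [0, 0, -0.1], [0, 0, -0.2], [0, 0, -0.25], [0, 0, -0.25]]' --dr '[[0, 0, 0], [0, 0, 0], [0, 0, 0], [0, 0, 0], [0, 0, 0], [0, 0, 0], [0, 0, 0], [0, 0, 0], [0, 0, 0], [0, 0, 0]]' --grip '[62, 62, 62, 62, 62, 62, 62, 62, 62, 62]'

```text
time: 20.9
position: [0.5974, -0.3042, 0.1462]
tcp_rot: [3.13, 0.006, 1.498]
ft_force: [0.6, -0.6, 1.0]
grip_width: 0.0621
grasp_force: 0.0
```

```bash
python3 -c "
from h import *
go(.620,-.064,.12,23.7)"
```

```text
t 20.9 pos [ 0.5974 -0.3042  0.1462] yaw 85.8 w 0.0621 | trans [0.483 0.009 0.05 ] dr [ 2.500e-02 -2.000e-03  2.071e+00]
```

>>> arm_command --translation '[[0.478, 0.014, 0], [0.478, 0.014, 0], [0.478, 0.014, 0], [0.478, 0.014, 0], [0.478, 0.014, 0], [0.478, 0.014, 0]]' --dr '[[0, 0, 1], [0, 0, 1], [0, 0, 1], [0, 0, 1], [0, 0, 1], [0, 0, 1]]' --grip '[62, 62, 62, 62, 62, 62]'

```text
time: 21.5
position: [0.6175, -0.0589, 0.1377]
tcp_rot: [-3.14, -0.001, 0.979]
ft_force: [0.5, -0.5, -0.4]
grip_width: 0.0622
grasp_force: 0.0
```

>>> arm_command --translation '[[0, 0, 0.05], [0, 0, 0.05], [0, 0, 0.05], [0, 0, 0.05], [0, 0, 0.05], [0, 0, 0.05]]' --dr '[[0, 0, 1], [0, 0, 1], [0, 0, 1], [0, 0, 1], [0, 0, 1], [0, 0, 1]]' --grip '[62, 62, 62, 62, 62, 62]'

```text
time: 22.1
position: [0.6176, -0.0647, 0.1128]
tcp_rot: [3.141, 0.001, 0.452]
ft_force: [0.5, 0.4, 1.4]
grip_width: 0.0618
grasp_force: 0.0
```

```bash
python3 -c "
from h import *
go(.6195,-.064,.0145,23.7)"
```

```text
t 22.1 pos [ 0.6176 -0.0647  0.1128] yaw 25.9 w 0.0618 | trans [0.004 0.    0.197] dr [0.001 0.002 0.073]
```

>>> arm_command --translation '[[0.003, 0, 0.08], [0.003, 0, 0.13], [0.003, 0, 0.16], [0.003, 0, 0.185], [0.003, 0, 0.197], [0.003, 0, 0.197], [0.003, 0, 0.197]]' --dr '[[0, 0, 0.073], [0, 0, 0.073], [0, 0, 0.073], [0, 0, 0.073], [0, 0, 0.073], [0, 0, 0.073], [0, 0, 0.073]]' --grip '[62, 62, 62, 62, 62, 62, 62]'

```text
time: 22.8
position: [0.6201, -0.0637, 0.0154]
tcp_rot: [3.14, -0.001, 0.413]
ft_force: [0.2, 0.2, 0.1]
grip_width: 0.062
grasp_force: 0.0
```

>>> arm_command --translation '[[0, 0, 0], [0, 0, 0], [0, 0, 0], [0, 0, 0], [0, 0, 0], [0, 0, 0]]' --dr '[[0, 0, 0], [0, 0, 0], [0, 0, 0], [0, 0, 0], [0, 0, 0], [0, 0, 0]]' --grip '[38, 38, 38, 38, 38, 38]'

```text
time: 23.4
position: [0.6206, -0.0638, 0.0161]
tcp_rot: [3.14, -0.002, 0.412]
ft_force: [-0.8, -0.0, 5.7]
grip_width: 0.0422
grasp_force: 62.4
```

>>> arm_command --translation '[[0, 0, -0.02], [0, 0, -0.06], [0, 0, -0.12], [0, 0, -0.2], [0, 0, -0.26], [0, 0, -0.26], [0, 0, -0.26], [0, 0, -0.26]]' --dr '[[0, 0, 0], [0, 0, 0], [0, 0, 0], [0, 0, 0], [0, 0, 0], [0, 0, 0], [0, 0, 0], [0, 0, 0]]' --grip '[38, 38, 38, 38, 38, 38, 38, 38]'

```text
time: 24.2
position: [0.6178, -0.0633, 0.1429]
tcp_rot: [-3.14, 0.003, 0.412]
ft_force: [-0.4, -0.8, -0.6]
grip_width: 0.0421
grasp_force: 61.6
```

```bash
python3 -c "
from h import *
go(.585,.286,.10,87.5)"
```

```text
t 24.2 pos [ 0.6178 -0.0633  0.1429] yaw 23.6 w 0.0421 | trans [ 0.22  -0.666  0.086] dr [-0.005  0.004 -2.129]
```

>>> arm_command --translation '[[0.02, -0.06, 0], [0.22, -0.666, 0], [0.22, -0.666, 0], [0.22, -0.666, 0], [0.22, -0.666, 0], [0.22, -0.666, 0], [0.22, -0.666, 0], [0.22, -0.666, 0], [0.22, -0.666, 0.03], [0.22, -0.666, 0.03]]' --dr '[[0, 0, -0.2], [0, 0, -1], [0, 0, -1], [0, 0, -1], [0, 0, -1], [0, 0, -1], [0, 0, -1], [0, 0, -1], [0, 0, -1], [0, 0, -1]]' --grip '[38, 38, 38, 38, 38, 38, 38, 38, 38, 38]'

```text
time: 25.2
position: [0.5837, 0.2842, 0.1247]
tcp_rot: [-3.139, 0.008, 0.937]
ft_force: [-0.2, -0.8, -1.5]
grip_width: 0.0429
grasp_force: 61.6
```

>>> arm_command --translation '[[0, 0, 0.03], [0, 0, 0.05], [0, 0, 0.05], [0, 0, 0.05], [0, 0, 0.05], [0, 0, 0.05]]' --dr '[[0, 0, -1], [0, 0, -1], [0, 0, -1], [0, 0, -1], [0, 0, -1], [0, 0, -1]]' --grip '[38, 38, 38, 38, 38, 38]'

```text
time: 25.8
position: [0.5864, 0.2838, 0.1035]
tcp_rot: [-3.14, 0.002, 1.456]
ft_force: [-0.3, 0.1, -1.2]
grip_width: 0.0428
grasp_force: 61.6
```

```bash
python3 -c "
from h import *
go(.585,.286,.012,87.5)"
```

```text
t 25.8 pos [0.5864 0.2838 0.1035] yaw 83.4 w 0.0428 | trans [ 0.004 -0.003  0.183] dr [-0.003  0.003 -0.136]
```

>>> arm_command --translation '[[0.003, -0.003, 0.06], [0.003, -0.003, 0.1], [0.003, -0.003, 0.13], [0.003, -0.003, 0.16], [0.003, -0.003, 0.178], [0.003, -0.003, 0.184], [0.003, -0.003, 0.184], [0.003, -0.003, 0.184]]' --dr '[[0, 0, -0.136], [0, 0, -0.136], [0, 0, -0.136], [0, 0, -0.136], [0, 0, -0.136], [0, 0, -0.136], [0, 0, -0.136], [0, 0, -0.136]]' --grip '[38, 38, 38, 38, 38, 38, 38, 38]'

```text
time: 26.6
position: [0.5859, 0.2876, 0.0131]
tcp_rot: [3.14, -0.0, 1.531]
ft_force: [-0.3, -0.6, -0.7]
grip_width: 0.0427
grasp_force: 61.6
```

>>> arm_command --translation '[[0, 0, 0], [0, 0, 0], [0, 0, 0], [0, 0, 0], [0, 0, -0.01], [0, 0, -0.04], [0, 0, -0.1], [0, 0, -0.2], [0, 0, -0.3], [0, 0, -0.3]]' --dr '[[0, 0, 0], [0, 0, 0], [0, 0, 0], [0, 0, 0], [0, 0, 0], [0, 0, 0], [0, 0, 0], [0, 0, 0], [0, 0, 0], [0, 0, 0]]' --grip '[62, 62, 62, 62, 62, 62, 62, 62, 62, 62]'

```text
time: 27.6
position: [0.5911, 0.29, 0.174]
tcp_rot: [3.126, -0.008, 1.531]
ft_force: [1.5, 0.1, 0.9]
grip_width: 0.062
grasp_force: 0.0
```

>>> arm_command --translation '[[-0.4, 0, 0], [-0.4, 0, 0], [-0.4, 0, 0], [-0.4, 0, 0], [-0.4, 0, 0], [-0.4, 0, 0], [-0.4, 0, 0]]' --dr '[[0, 0, 0], [0, 0, 0], [0, 0, 0], [0, 0, 0], [0, 0, 0], [0, 0, 0], [0, 0, 0]]' --grip '[62, 62, 62, 62, 62, 62, 62]'

```text
time: 28.3
position: [0.5776, 0.0883, 0.1631]
tcp_rot: [3.141, -0.0, 1.531]
ft_force: [0.3, 0.0, 0.2]
grip_width: 0.062
grasp_force: 0.0
```

Run:
```python
from h import *
f=grab('top','e.png');g=grab('scene','f.png')
T={'red':(.585,.286),'blue':(.384,.273),'yellow':(.403,-.288),'white':(.592,-.302)}
for n,f in(('top',f),('scene',g)):
    W=world(f);H,S,V=cv2.split(cv2.cvtColor(f['pixels'],cv2.COLOR_BGR2HSV))
    cols={'red':((H<6)|(H>174))&(S>150),'blue':(H>105)&(H<125)&(S>140),'yellow':(H>20)&(H<30)&(S>160),'white':(S<60)&(V>110)}
    for c,m in cols.items():
        R=T[c];q=W[m&(np.hypot(W[...,0]-R[0],W[...,1]-R[1])<.09)&(W[...,2]<.05)&(W[...,2]>.017)]
        if len(q)>50:
            r=cv2.minAreaRect((q[:,:2]*1000).astype(np.float32))
            A=np.c_[q[:,:2],np.ones(len(q))];p=np.linalg.lstsq(A,q[:,2],rcond=None)[0]
            print(n,c,len(q),np.round(np.concatenate([r[0],r[1],[r[2]]]),1),'z',np.median(q[:,2]).round(4),'tilt',p[:2].round(3))
```

```text
top red 388 [5.873e+02 3.245e+02 4.400e+01 8.170e+01 3.000e-01] z 0.0255 tilt [-0.003 -0.002]
top blue 453 [378.3 306.1  39.7  86.    7.2] z 0.0255 tilt [-0.001 -0.   ]
top yellow 824 [ 403.2 -285.8   42.4  150.7    9.5] z 0.0247 tilt [-0.006 -0.003]
top white 929 [ 595.  -301.1  148.8   46.4   85.8] z 0.025 tilt [ 0.009 -0.001]
scene red 713 [585.8 286.2 150.6  44.4  87.5] z 0.0223 tilt [-0.005  0.002]
scene yellow 959 [ 401.9 -288.6   46.6  149.3    8.9] z 0.0227 tilt [-0.    -0.005]
scene white 1383 [ 593.7 -305.3  149.5   45.1   86.1] z 0.0228 tilt [ 0.002 -0.003]
```

View pics/f.png

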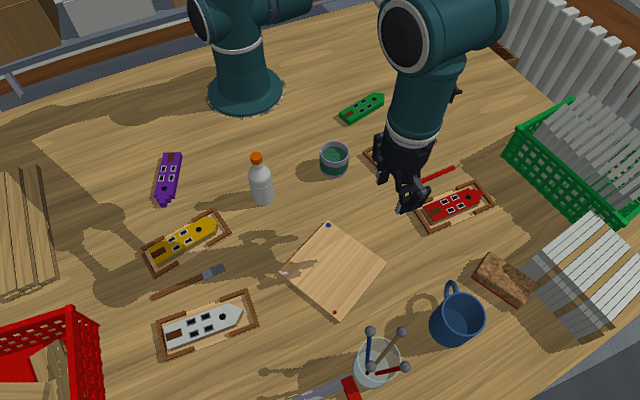

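All four houses are flat in their trays with the roofs matching the outlines: white (205,325), yellow (187,243), red (455,203), and blue, measured in place earlier. The bottle and pot have not moved. The gripper is clear in the air.

```bash
python3 -c "
from h import *
print(close_job())"
```

```text
the job is handed in; nothing more can be done
None
```

All four houses are in their matching trays, painted face up with the roofs pointing the right way; the bottle and pot were left standing, and the job was handed in at about 28 s (no verdict was returned).

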